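# Rattle through the wash-bin flap

## Robot

A 6-joint arm with a two-finger parallel gripper is mounted at the origin on the work surface. World frame = base frame: x ahead of the robot, y to its left, z up, the work surface at z = 0. Lengths are in m, angles in rad, forces in N, time in s.
With the tool pointing down it reaches from about 0.325 to 0.9 m from the base axis. Payload 6.1 kg.
Tool frame: the origin (TCP) lies at the very end of the fingers, on their centre line; the grasp point (between the pads) lies manip.grip_point_offset behind it (manip.grip_point_offset is the distance from the TCP to the grasp point, in m); z points along the fingers, y is the line along which they close (so a half turn about z gives the same grasp; the last joint's range is limited). The gripper opens to 87 mm and grips with 3 to 60 N. Pads are 19 mm wide; open, the fingers measure 117 mm over their backs; the gripper's body (75 mm by 190 mm) begins 51 mm behind the grasp point.
Start: joints at [1.208, 0.22, 1.526, -0, 1.395, -0.126], TCP at [0.147, 0.608, 0.223] pointing down, gripper open.
Joint ranges: [-2.98, 2.98], [-0.91, 2.08], [0.09, 2.57], [-1.24, 4.39], [0.2, 2.65], [-2.68, 2.68]. Speed limits (rad/s): [2.57, 2.57, 3.01, 3.14, 3.14, 3.14].

## Interface

Orientations are given as a rotation vector (axis times angle).
In Python, from rig import manip, optics gives the robot as it stands.
- The arm moves only by the tool apply_moves, never from a script. Its argument "steps" is a list of rows, each an object of numbers: "claw": the finger opening in mm, from 0 to 87; "dx", "dy", "dz": the shift along the tool's x, y, z in mm; "twist": the turn about the tool's z in rad. A call has 1 to 5 rows; each row is the pose to reach, as a shift and turn from the pose commanded when the call began, along the tool's axes at that moment; what a row does not reach only later rows make up. A row lasts 1/12 s, in which the tool goes at most 41.7 mm and 7.16 degrees, less where a joint would pass 70% of its speed; a pose out of reach is approached as far as the arm can. A call with a gripper value outside its range is refused whole. The fingers move at their own pace and stop on an object; the grip force is fixed at half the most. Time passes only in rows, so rows that repeat a pose let the fingers close. It gives the time, the measured TCP pose, the force, the opening and the grip force at its end, in the units of the state.
- manip.sense(): the state, without advancing time (a new reading comes with each control period).
- optics.camera(name): name is "side" or "top"; returns the picture (400x640x3 uint8, blue, green, red); there is no depth.
- optics.camera_params(name): a dict with "fov_y" (degrees; the focal length in pixels is half the picture's height over the tangent of half this angle, whatever the lens; pixels are square), "cx", "cy" (the principal point, pixels), "rvec" (rotation vector, rad) and "tvec" (3), from world to camera coordinates, as OpenCV has them. Camera axes: x right, y down, z forward; pixel columns grow to the right and rows downward; lengths in m; the calibration is good to about 2 mm. A picture is of the moment at which its call begins. camera_params takes no time and is no camera call.
- manip.hand_in(): hands the job in; it is judged then, once.
The state is a dict: "time_s": time; "joint_pos": joint angles; "qvel": joint speeds; "joint_torque": joint torques, N m; "eef_pos": TCP position; "orientation": TCP orientation; "contact_force": force on the tool from outside, world axes, zero at the start; "torque": the same for the moment, N m; "gripper_width": finger opening in m; "gripper_force": force on a finger pad.
Only numpy, scipy, OpenCV 4.12 (cv2) and the standard library are available. Lean on these libraries where they do the work, as an engineer would, in place of code of your own. Each camera call takes 0.05 s, during which the arm holds its last target. There are 200 camera calls.

## Task

The rattle on top of the blue wash bin needs washing. Push the bin's spring flap well open with one finger on its raised roller and, keeping it open, push the rattle along its ledge with the other finger until it drops into the bin; then let go so that the flap shuts with the rattle inside. Only push: do not lift or carry the rattle, do not slide it on to the shut flap, and leave the other things where they stand.

Things in the scene. Friction and masses are not known exactly. Their poses are not given: they have to be found in the camera images.
- bin: Fixed pastel blue hollow plastic wash bin, 250 (x) by 170 (y) by 170 mm high; far (+x) wall clear, walls 4 mm, floor 5 mm thick. Origin: centre of its underside, on the dresser. Its x is the direction in which the rattle is pushed, y to the left of that, z up; mm in this frame (bin x, y, z) are used below. Flat top at z = 170, with the ledge at +y and the white flap.
- drop_edge (a point): End of the ledge, on its centre line: bin (10, 31, 170). The ledge is a level lane at z = 170 from x = -125 (open end) to x = 10, between guide walls 4 thick, 14 high, inner faces at y = 6 and 56, which run on over the hatch (x -120 to 119). Beyond the edge the flap closes the lane; with it down there is an empty drop to the floor. Axes as the bin's.
- flap_hinge (a point): Middle of the flap's hinge line, which runs along bin x: bin (0, -72, 170). The white flap is one rigid L-shaped plate, flush with the top when shut: x -122 to 114 for y -71 to -21 (beside the ledge and on), and x 14 to 114 for y -21 to 66 (across the end of the lane, a 15 mm gap to the side wall). Axes as the bin's.
- roller_top (a point): Middle of the top of the flap's press roller: bin (0, -41, 208) when shut; swings with the flap. White rod 34 mm thick, axis at y = -41, z = 191, x -116 to 108, turning freely between low end brackets. Pressing it down anywhere along it swings the whole flap down; a fingertip may slide along it in x. A vertical finger centred at y = -36, tip at z = 178, holds the flap about 0.83 rad open.
- flap (a joint): Flap hinge angle, rad: 0 shut, grows to 1.05 as the flap swings down into the bin (its lane side goes down most). A spring shuts it when let go, within about half a second; pressing the roller takes about 4 N at first, 5 N when well open. Shut, it carries the rattle without opening. A second finger 66 mm to the +y side of the one on the roller is in mid-lane.
- rattle: Yellow hard silicone rattle, about 50 g, a flat peanut shape lying on the ledge: two upright discs 36 mm in diameter and 22 high with their axes 30 mm apart along its x; 66 (x) by 36 (y) by 22 mm overall. Origin: centre of its underside. It starts in the lane, pointing roughly along it, wholly on the ledge. It tips off the ledge when its middle has passed the drop edge.
- jar: Bystander: glass jar with closed aluminium lid, 68 mm in diameter, 100 high; origin: centre of underside. It, the tin, the cup and the teether stand on the dresser close beside the bin, in changing places.
- tin: Bystander: closed aluminium cream tin, 64 mm in diameter, 50 high; origin: centre of underside.
- cup: Bystander: pastel blue open cup, 70 mm in diameter, 70 high; origin: centre of underside.
- teether: Bystander: yellow flat ring, 68 mm outside, 42 inside, 14 high, lying on the dresser; origin: centre of underside.
- feeder: Bystander: clear baby bottle, 56 mm in diameter, 150 high, towards the right side of the dresser; origin: centre of underside.
- brush: Bystander: wooden brush, 160 mm long, lying towards the left side of the dresser; origin: in its middle.
Not all that is in view belongs to the job. Leave any black, purple or red look-alike of the rattle alone.

How it is judged:
By the outcome, as a careful person would: the job done as asked, in the order asked, and still so for the second after the job is handed in, with the robot touching nothing.
It also fails if it takes over 35 s, if anything falls off the work surface, if the arm or the gripper's body presses on something with over 40 N, if the wrist force passes 120 N, or if a joint passes its speed limit or range.

## Working session

There is one attempt and no reset: what is moved stays moved. The work goes in short steps, Python scripts to look and compute and a tool call to move; the robot and the scene stay as the last step left them, time stands still between calls to the robot, and variables do not carry over. Pictures are saved under pics/ and viewed, at most 10 in all, crops included, and the job is handed in when it is done.

Besides the shell and the picture viewer there is one more tool, called after "Call:" as name(argument=value, ...), one argument or row to a line, values as JSON. apply_moves: Moves the arm, as the interface text tells. Its arguments: {"type":"object","properties":{"steps":{"type":"array"}},"required":["steps"]}

```bash
mkdir -p pics
python3 - <<'E'
from rig import manip, optics
import cv2
for n in("top","side"):
    cv2.imwrite(f"pics/{n}0.png",optics.camera(n)); print(n,optics.camera_params(n))
s=manip.sense(); print(s, manip.grip_point_offset)
E
```

```text
top {'fov_y': 42.602836385655834, 'cx': 311.3882891011165, 'cy': 189.15202816269837, 'rvec': array([ 2.1863703 , -2.20607522,  0.06479454]), 'tvec': array([1.72979190e-03, 5.78296446e-01, 2.02656147e+00])}
side {'fov_y': 51.14266120971676, 'cx': 314.35704267711697, 'cy': 198.47937182602686, 'rvec': array([ 2.01144864, -0.87044186,  0.46722138]), 'tvec': array([-0.39205727,  0.34986016,  0.95494003])}
{'time_s': 0.1, 'joint_pos': array([ 1.20790621e+00,  2.21122551e-01,  1.52747908e+00,  1.11200148e-05,
        1.39469405e+00, -1.26076482e-01]), 'qvel': array([-0.00086543, -0.00282953, -0.00343803,  0.00072784, -0.00024198,
        0.00051208]), 'joint_torque': array([ 1.17837903e-03, -4.95937800e+01, -3.88525772e+01,  7.01262639e-02,
        5.13131940e-02,  1.18669942e-05]), 'eef_pos': array([0.1464196 , 0.60704602, 0.22157128]), 'orientation': array([-3.71070360e-01, -3.11917422e+00,  2.59104220e-03]), 'contact_force': array([ 0.08893063, -0.8661631 , -0.05850194]), 'torque': array([-0.03067876, -0.02100641,  0.01623518]), 'gripper_force': 0.0, 'gripper_width': 0.08678576423518362} 0.0187
```

View pics/top0.png

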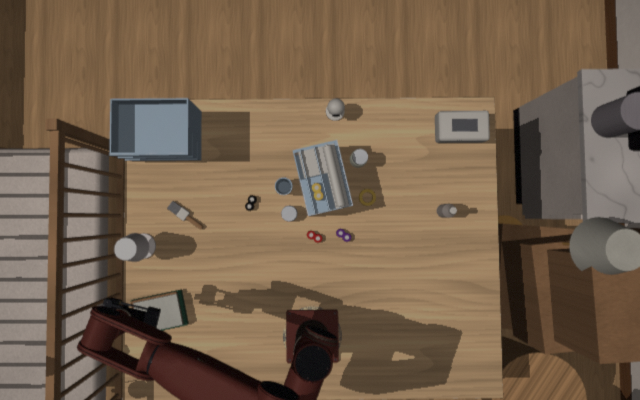

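View pics/side0.png

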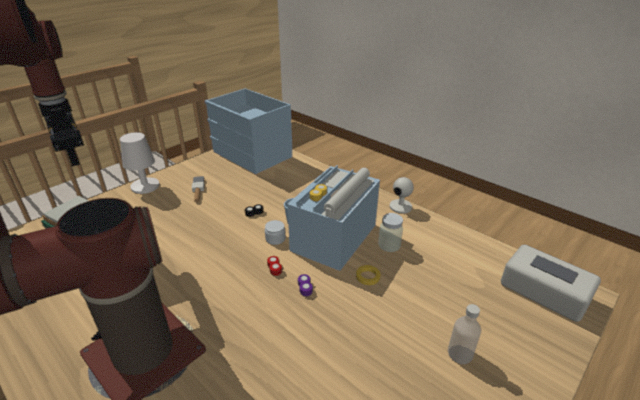

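The rattle is the yellow peanut on the bin, at top (318,191) and side (318,192). It could be confused with the black (251,203), red (314,237) and purple (343,235) peanuts and the yellow teether ring (366,197). The target bin is at top (323,178). The larger blue crate at (155,130) is not part of the job. Next is a close crop.

Run:
```python
import cv2,numpy as np
a=cv2.imread("pics/top0.png")[130:225,265:390]; a=cv2.resize(a,None,fx=6,fy=6,interpolation=cv2.INTER_CUBIC)
cv2.imwrite("pics/topc.png",a)
b=cv2.imread("pics/side0.png")[155:275,260:415]; cv2.imwrite("pics/sidec.png",cv2.resize(b,None,fx=5,fy=5,interpolation=cv2.INTER_CUBIC)[:600,:800])
```

```text
(no output)
```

View pics/topc.png

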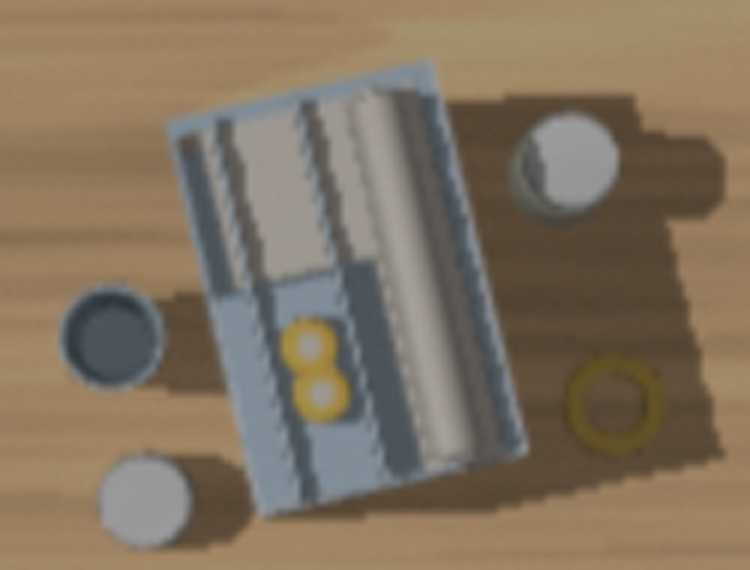

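View pics/sidec.png

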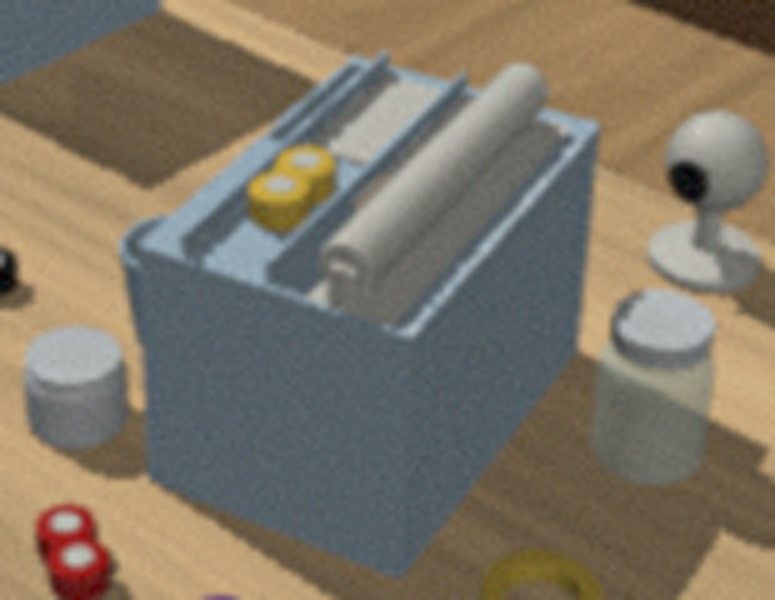

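```bash
cat > h.py <<'E'
from rig import manip, optics
import numpy as np, cv2
from scipy.optimize import least_squares
from scipy.spatial.transform import Rotation as R
def cam(n):
    p=optics.camera_params(n); f=200/np.tan(np.radians(p['fov_y']/2))
    return np.array([[f,0,p['cx']],[0,f,p['cy']],[0,0,1]]),p['rvec'],p['tvec']
def proj(n,P):
    K,r,t=cam(n); return cv2.projectPoints(np.array(P,float).reshape(-1,3),r,t,K,None)[0][:,0]
def onz(n,uv,z):
    K,r,t=cam(n); M=cv2.Rodrigues(r)[0]; d=M.T@np.linalg.inv(K)@np.array([*uv,1]); c=-M.T@t
    return c+d*(z-c[2])/d[2]
def b2w(p,q):  # bin mm -> world m
    c,s=np.cos(p[2]),np.sin(p[2]); q=np.atleast_2d(q)/1e3
    return np.c_[p[0]+c*q[:,0]-s*q[:,1],p[1]+s*q[:,0]+c*q[:,1],q[:,2]]
def w2b(p,w):
    c,s=np.cos(p[2]),np.sin(p[2]); d=np.array(w)[:2]-p[:2]; return 1e3*np.array([c*d[0]+s*d[1],-s*d[0]+c*d[1],w[2]])
E
python3 - <<'E'
from h import *
ct=lambda u,v:((u+.5)/6-.5+265,(v+.5)/6-.5+130)
cs=lambda u,v:((u+.5)/5-.5+260,(v+.5)/5-.5+155)
Q=np.array([[125,85,170],[125,-85,170],[-125,-85,170],[-125,85,170]])
T=[ct(170,125),ct(435,65),ct(525,450),ct(262,515)]
Qs=np.array([[125,-85,170],[-125,-85,170],[-125,-85,0],[-125,85,0]]);S=[cs(598,125),cs(408,332),cs(400,577),cs(150,478)]
fun=lambda p:np.r_[(proj("top",b2w(p,Q))-T).ravel(),(proj("side",b2w(p,Qs))-S).ravel()]
r=least_squares(fun,[.6,0,.2],loss='soft_l1'); p=r.x; print(p,fun(p).reshape(-1,2).round(1).tolist())
np.save("bin.npy",p)
for u in((310,345),(321,393)): print("rt",w2b(p,onz("top",ct(*u),.192)))
for u in((305,160),(282,185)): print("rs",w2b(p,onz("side",cs(*u),.192)))
s=manip.sense(); M=R.from_rotvec(s['orientation']).as_matrix(); print(M.round(3), np.arctan2(M[1,1],M[0,1]))
for q in((0,-36,178),(0,31,178),(0,-3,178)): print(b2w(p,q))
E
```

```text
[ 0.61391247 -0.04386024  0.22334258] [[-0.7, -0.8], [-0.1, -1.3], [0.7, 0.3], [-0.4, 0.1], [0.3, -0.3], [0.2, 1.0], [-0.3, 0.5], [-0.7, 0.3]]
rt [-31.65699917  31.32090484 192.        ]
rt [-61.53418857  31.55969584 192.        ]
rs [-32.13875211  30.37347865 192.        ]
rs [-61.58414249  28.32557341 192.        ]
[[-0.972  0.235 -0.001]
 [ 0.235  0.972 -0.002]
 [ 0.    -0.002 -1.   ]] 1.3339809205476034
[[ 0.62188612 -0.07896609  0.178     ]]
[[ 0.60704627 -0.0136302   0.178     ]]
[[ 0.61457694 -0.04678573  0.178     ]]
```

```bash
cat >> h.py <<'E'
def go(x,y,z):
    """print tool-axis shift (mm) and twist from measured pose to bin point, tool y along bin y"""
    p=np.load("bin.npy"); s=manip.sense(); M=R.from_rotvec(s['orientation']).as_matrix()
    d=M.T@(b2w(p,[x,y,z])[0]-s['eef_pos'])*1e3
    G=np.c_[-np.array([np.cos(p[2]),np.sin(p[2]),0]),[-np.sin(p[2]),np.cos(p[2]),0],[0,0,-1]]
    print("shift",d.round(1),"rot",R.from_matrix(M.T@G).as_rotvec().round(3),"bin now",w2b(p,s['eef_pos']).round(1)+[0,0,0],
      "z",s['eef_pos'][2].round(4),"F",s['contact_force'].round(1),"t",s['time_s'],"w",s['gripper_width'].round(4),"q6",s['joint_pos'][5].round(2))
E
python3 -c "
from h import *
go(-101,-3,250)"
```

```text
Traceback (most recent call last):
  File "h.py", line 24, in go
    "z",s['eef_pos'][2].round(4),"F",s['contact_force'].round(1),"t",s['time_s'],"w",s['gripper_width'].round(4),"q6",s['joint_pos'][5].round(2))
                                                                                     ^^^^^^^^^^^^^^^^^^^^^^^^
AttributeError: 'float' object has no attribute 'round'
```

```bash
sed -i "s/s\['gripper_width'\].round(4)/round(s['gripper_width'],4)/" h.py
python3 -c "
from h import *
go(-101,-3,250)"
```

```text
shift [-518.  -570.7  -27.6] rot [-0.002 -0.001 -0.46 ] bin now [-311.7  738.3  221.6] z 0.2216 F [ 0.1 -0.9 -0.1] t 0.1 w 0.0868 q6 -0.13
```

Call:
apply_moves(
  steps=[
    {"claw": 51, "dx": -20, "dy": -22, "dz": -15},
    {"claw": 51, "dx": -47, "dy": -52, "dz": -30},
    {"claw": 51, "dx": -74, "dy": -82, "dz": -30},
    {"claw": 51, "dx": -101, "dy": -112, "dz": -30},
    {"claw": 51, "dx": -129, "dy": -142, "dz": -30},
  ],
)

```text
invalid input
```

Call:
apply_moves(
  steps=[
    {"claw": 51, "dx": -27, "dy": -30},
    {"claw": 51, "dx": -54, "dy": -60},
    {"claw": 51, "dx": -81, "dy": -90},
    {"claw": 51, "dx": -108, "dy": -120},
    {"claw": 51, "dx": -135, "dy": -150},
  ],
)

```text
invalid input
```

Call:
apply_moves(
  steps=[
    {"claw": 51, "dx": -27, "dy": -30},
    {"claw": 51, "dx": -54, "dy": -60},
    {"claw": 51, "dx": -81, "dy": -90},
    {"claw": 51, "dx": -108, "dy": -120},
    {"claw": 51, "dx": -135, "dy": -150},
  ],
)

```text
invalid input
```

```bash
python3 -c "
from h import *
go(-101,-3,250)"
```

```text
shift [-518.  -570.7  -27.6] rot [-0.002 -0.001 -0.46 ] bin now [-311.7  738.3  221.6] z 0.2216 F [ 0.1 -0.9 -0.1] t 0.1 w 0.0868 q6 -0.13
```

Perhaps every key must be given in every row.

Call:
apply_moves(
  steps=[
    {"claw": 51, "dx": -20, "dy": -22, "dz": -15, "twist": 0},
    {"claw": 51, "dx": -47, "dy": -52, "dz": -30, "twist": 0},
    {"claw": 51, "dx": -74, "dy": -82, "dz": -30, "twist": 0},
    {"claw": 51, "dx": -101, "dy": -112, "dz": -30, "twist": 0},
    {"claw": 51, "dx": -129, "dy": -142, "dz": -30, "twist": 0},
  ],
)

```text
time_s: 0.52
eef_pos: [0.2389, 0.4376, 0.2523]
orientation: [0.37, 3.12, -0.0]
contact_force: [1.5, -0.1, -0.2]
gripper_width: 0.0617
gripper_force: 0.0
```

Call:
apply_moves(
  steps=[
    {"claw": 51, "dx": -27, "dy": -30, "dz": 0, "twist": 0},
    {"claw": 51, "dx": -54, "dy": -60, "dz": 0, "twist": 0},
    {"claw": 51, "dx": -81, "dy": -90, "dz": 0, "twist": 0},
    {"claw": 51, "dx": -108, "dy": -120, "dz": 0, "twist": 0},
    {"claw": 51, "dx": -135, "dy": -150, "dz": 0, "twist": 0},
  ],
)

```text
time_s: 0.93
eef_pos: [0.3349, 0.2599, 0.2523]
orientation: [0.37, 3.12, -0.0]
contact_force: [1.0, -0.2, 0.3]
gripper_width: 0.0512
gripper_force: 0.0
```

Call:
apply_moves(
  steps=[
    {"claw": 51, "dx": -27, "dy": -30, "dz": 0, "twist": 0},
    {"claw": 51, "dx": -54, "dy": -60, "dz": 0, "twist": -0.11},
    {"claw": 51, "dx": -81, "dy": -90, "dz": 0, "twist": -0.22},
    {"claw": 51, "dx": -108, "dy": -120, "dz": 0, "twist": -0.34},
    {"claw": 51, "dx": -135, "dy": -150, "dz": 0, "twist": -0.46},
  ],
)

```text
time_s: 1.35
eef_pos: [0.4214, 0.1012, 0.2524]
orientation: [0.279, -3.129, -0.0]
contact_force: [0.5, 0.8, 0.3]
gripper_width: 0.0509
gripper_force: 0.0
```

```bash
python3 -c "
from h import *
go(-101,-3,250)"
```

```text
shift [ -63.  -184.4    2.4] rot [ 0.    -0.    -0.045] bin now [-155.6  184.1  252.4] z 0.2524 F [0.5 0.8 0.3] t 1.35 w 0.0509 q6 -1.7
```

Call:
apply_moves(
  steps=[
    {"claw": 51, "dx": -14, "dy": -37, "dz": 0, "twist": 0},
    {"claw": 51, "dx": -28, "dy": -74, "dz": 0, "twist": 0},
    {"claw": 51, "dx": -42, "dy": -111, "dz": 0, "twist": 0},
    {"claw": 51, "dx": -50, "dy": -145, "dz": 0, "twist": 0},
    {"claw": 51, "dx": -50, "dy": -145, "dz": 0, "twist": 0},
  ],
)

```text
time_s: 1.77
eef_pos: [0.4968, -0.0366, 0.252]
orientation: [0.264, -3.13, 0.004]
contact_force: [-1.2, 0.5, 0.2]
gripper_width: 0.0512
gripper_force: 0.0
```

```bash
python3 -c "
from h import *
go(-101,-3,250)"
```

```text
shift [-13.5 -35.3   2. ] rot [-0.002 -0.001 -0.055] bin now [-112.6   33.   252. ] z 0.252 F [-1.2  0.5  0.2] t 1.7667 w 0.0512 q6 -1.97
```

Call:
apply_moves(
  steps=[
    {"claw": 51, "dx": -7, "dy": -18, "dz": 0, "twist": -0.055},
    {"claw": 51, "dx": -13, "dy": -35, "dz": 0, "twist": -0.055},
    {"claw": 51, "dx": -13, "dy": -35, "dz": 0, "twist": -0.055},
    {"claw": 51, "dx": -13, "dy": -35, "dz": 0, "twist": -0.055},
  ],
)

```text
time_s: 2.1
eef_pos: [0.5139, -0.0636, 0.2519]
orientation: [0.355, -3.12, -0.001]
contact_force: [0.6, 0.2, -0.0]
gripper_width: 0.0507
gripper_force: 0.0
```

Run:
```python
from h import *
go(-101,-3,250)
p=np.load("bin.npy")
b=optics.camera("side")[115:255,255:415]; cv2.imwrite("pics/s2.png",cv2.resize(b,None,fx=4,fy=4,interpolation=cv2.INTER_CUBIC))
```

```text
shift [-0.9 -5.9  1.9] rot [ 0.001 -0.001  0.003] bin now [-101.9    2.9  251.9] z 0.2519 F [ 0.6  0.2 -0. ] t 2.1 w 0.0507 q6 -2.07
```

View pics/s2.png

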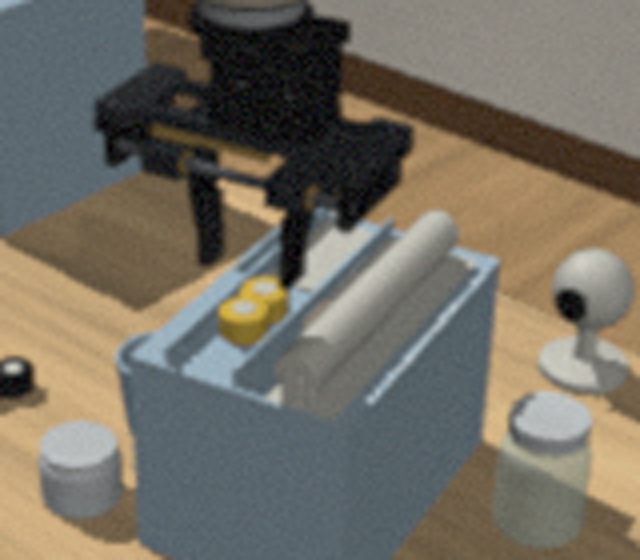

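The fingers sit at crop (208,260) and (290,280). I'll check those against the projected tips.

Run:
```python
from h import *
p=np.load("bin.npy"); s=manip.sense()
q=proj("side",b2w(p,[[-102,36,252],[-102,-30,252],[-102,-36,208],[-47,31,192]])); print(((q-[255,115])*4).round())
print(s['eef_pos'],s['joint_pos'].round(3)); go(-101,-3,250)
```

```text
[[203. 255.]
 [291. 281.]
 [298. 341.]
 [251. 296.]]
[ 0.51369727 -0.0630262   0.25205678] [-0.275 -0.057  1.765  0.     1.434 -2.073]
shift [-0.9 -6.5  2. ] rot [ 0.001 -0.001  0.004] bin now [-102.     3.5  252.1] z 0.2521 F [ 0.3  0.1 -0.3] t 2.15 w 0.051 q6 -2.07
```

Call:
apply_moves(
  steps=[
    {"claw": 51, "dx": -1, "dy": -6.5, "dz": 10, "twist": 0},
    {"claw": 51, "dx": -1, "dy": -6.5, "dz": 22, "twist": 0},
    {"claw": 51, "dx": -1, "dy": -6.5, "dz": 34, "twist": 0},
    {"claw": 51, "dx": -1, "dy": -6.5, "dz": 38, "twist": 0},
    {"claw": 51, "dx": -1, "dy": -6.5, "dz": 38, "twist": 0},
  ],
)

```text
time_s: 2.57
eef_pos: [0.5151, -0.0689, 0.212]
orientation: [0.357, -3.117, -0.003]
contact_force: [-0.1, -0.3, 0.6]
gripper_width: 0.0508
gripper_force: 0.0
```

```bash
python3 -c "
from h import *
go(-101,-3,176)"
```

```text
shift [-1.  -0.5 35.9] rot [ 0.002 -0.004  0.005] bin now [-101.9   -2.5  212. ] z 0.212 F [-0.1 -0.3  0.6] t 2.5667 w 0.0508 q6 -2.08
```

Call:
apply_moves(
  steps=[
    {"claw": 51, "dx": 0, "dy": 0, "dz": 9, "twist": 0},
    {"claw": 51, "dx": 0, "dy": 0, "dz": 18, "twist": 0},
    {"claw": 51, "dx": 0, "dy": 0, "dz": 27, "twist": 0},
    {"claw": 51, "dx": 0, "dy": 0, "dz": 35, "twist": 0},
    {"claw": 51, "dx": 0, "dy": 0, "dz": 35, "twist": 0},
  ],
)

```text
time_s: 2.98
eef_pos: [0.5169, -0.0695, 0.1783]
orientation: [-0.357, 3.121, 0.001]
contact_force: [2.1, 1.4, 4.3]
gripper_width: 0.051
gripper_force: 2.6
```

Run:
```python
from h import *
go(-101,-3,176)
b=optics.camera("side")[135:255,265:405]; cv2.imwrite("pics/s3.png",cv2.resize(b,None,fx=5,fy=5,interpolation=cv2.INTER_CUBIC))
```

```text
shift [0.7 0.5 2.3] rot [0.    0.001 0.005] bin now [-100.3   -3.5  178.3] z 0.1783 F [2.1 1.4 4.3] t 2.9833 w 0.051 q6 -2.08
```

View pics/s3.png

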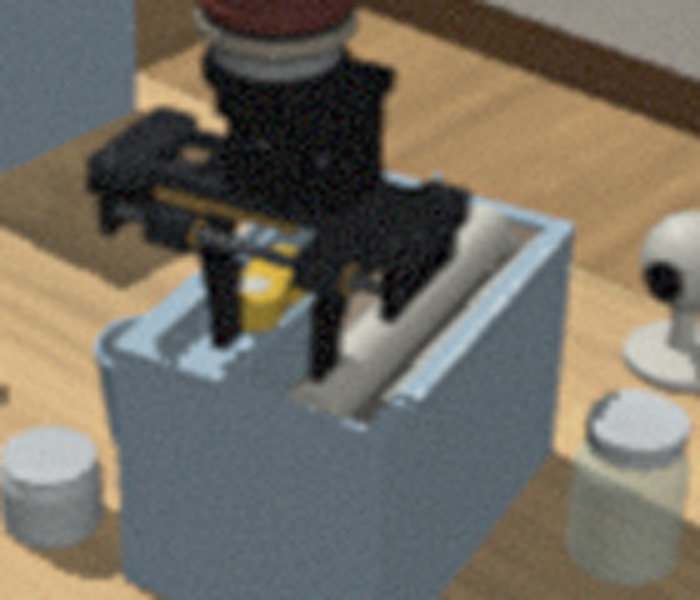

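The roller is pressed down at (325,370), the flap is open, and the other finger is behind the rattle at (222,340). Now I push.

Call:
apply_moves(
  steps=[
    {"claw": 51, "dx": -8, "dy": 0, "dz": 1.5, "twist": 0},
    {"claw": 51, "dx": -16, "dy": 0, "dz": 1.5, "twist": 0},
    {"claw": 51, "dx": -24, "dy": 0, "dz": 1.5, "twist": 0},
    {"claw": 51, "dx": -32, "dy": 0, "dz": 1.5, "twist": 0},
    {"claw": 51, "dx": -40, "dy": 0, "dz": 1.5, "twist": 0},
  ],
)

```text
time_s: 3.45
eef_pos: [0.555, -0.0609, 0.1782]
orientation: [0.357, -3.119, 0.0]
contact_force: [-3.9, 0.4, 5.5]
gripper_width: 0.0511
gripper_force: 2.8
```

```bash
python3 -c "
from h import *
go(-2,-3,177)"
```

```text
shift [-59.3   0.3   1. ] rot [-0.    -0.003  0.004] bin now [-61.3  -3.6 178.2] z 0.1782 F [-3.9  0.4  5.5] t 3.45 w 0.0511 q6 -2.05
```

Call:
apply_moves(
  steps=[
    {"claw": 51, "dx": -8, "dy": 0, "dz": 1, "twist": 0},
    {"claw": 51, "dx": -16, "dy": 0, "dz": 1, "twist": 0},
    {"claw": 51, "dx": -24, "dy": 0, "dz": 1, "twist": 0},
    {"claw": 51, "dx": -32, "dy": 0, "dz": 1, "twist": 0},
    {"claw": 51, "dx": -40, "dy": 0, "dz": 1, "twist": 0},
  ],
)

```text
time_s: 3.87
eef_pos: [0.5939, -0.0519, 0.1772]
orientation: [0.357, -3.119, 0.001]
contact_force: [-4.1, -1.6, 5.3]
gripper_width: 0.051
gripper_force: 3.0
```

Call:
apply_moves(
  steps=[
    {"claw": 51, "dx": -8, "dy": 0, "dz": 0, "twist": 0},
    {"claw": 51, "dx": -16, "dy": 0, "dz": 0, "twist": 0},
    {"claw": 51, "dx": -20, "dy": 0, "dz": 0, "twist": 0},
    {"claw": 51, "dx": -20, "dy": 0, "dz": 0, "twist": 0},
    {"claw": 51, "dx": -20, "dy": 0, "dz": 0, "twist": 0},
  ],
)

```text
time_s: 4.28
eef_pos: [0.6143, -0.0472, 0.1775]
orientation: [0.357, -3.121, 0.0]
contact_force: [-0.5, -0.0, 5.6]
gripper_width: 0.0511
gripper_force: 2.7
```

Run:
```python
from h import *
go(-2,-3,177)
b=optics.camera("side")[135:255,265:405]; t=optics.camera("top")[130:225,265:390]
cv2.imwrite("pics/s4.png",np.hstack([cv2.resize(x,(400,400*x.shape[0]//x.shape[1]),interpolation=cv2.INTER_CUBIC)[:304] for x in(b,t)]))
```

```text
shift [1.6 0.3 0.5] rot [-0.    -0.     0.005] bin now [ -0.4  -3.3 177.5] z 0.1775 F [-0.5 -0.   5.6] t 4.2833 w 0.0511 q6 -2.0
```

View pics/s4.png

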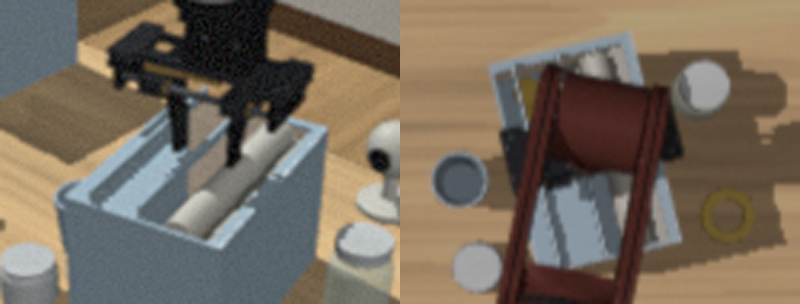

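The ledge is empty. Some dark yellow shows at top crop (528,90), so I'll check whether the rattle is resting on the floor or on the flap.

Call:
apply_moves(
  steps=[
    {"claw": 51, "dx": 0, "dy": 0, "dz": 0, "twist": 0},
    {"claw": 51, "dx": 0, "dy": 0, "dz": 0, "twist": 0},
    {"claw": 51, "dx": 0, "dy": 0, "dz": 0, "twist": 0},
    {"claw": 51, "dx": 0, "dy": 0, "dz": 0, "twist": 0},
  ],
)

```text
time_s: 4.72
eef_pos: [0.6143, -0.0472, 0.1778]
orientation: [-0.357, 3.121, -0.001]
contact_force: [-0.6, 1.1, 5.6]
gripper_width: 0.051
gripper_force: 2.7
```

Run:
```python
from h import *
p=np.load("bin.npy"); im=optics.camera("top"); h=cv2.cvtColor(im,cv2.COLOR_BGR2HSV)
m=cv2.inRange(h,(20,110,40),(35,255,255)); n,l,st,c=cv2.connectedComponentsWithStats(m)
for i in range(1,n):
    if st[i,4]>5: print(st[i],c[i].round(1),[w2b(p,onz("top",c[i],z)).round(0).tolist() for z in(.027,.08,.15)])
b=im[140:180,280:350]; cv2.imwrite("pics/t5.png",cv2.resize(b,None,fx=8,fy=8,interpolation=cv2.INTER_CUBIC))
```

```text
[303 154   5  13  37] [304.9 158.7] [[97.0, 45.0, 27.0], [91.0, 46.0, 80.0], [84.0, 47.0, 150.0]]
[359 189  17  17 137] [366.9 197.1] [[-108.0, -159.0, 27.0], [-108.0, -153.0, 80.0], [-109.0, -145.0, 150.0]]
```

View pics/t5.png

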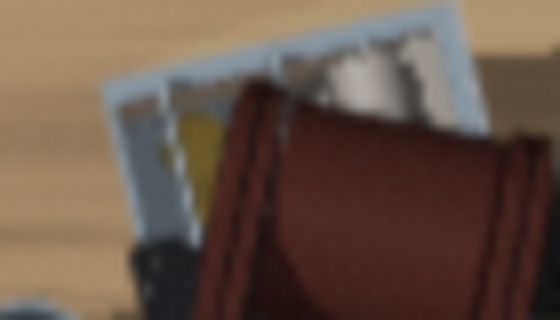

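Call:
apply_moves(
  steps=[
    {"claw": 51, "dx": 16, "dy": 0, "dz": 1, "twist": 0},
    {"claw": 51, "dx": 34, "dy": 0, "dz": 1, "twist": 0},
    {"claw": 51, "dx": 52, "dy": 0, "dz": 1, "twist": 0},
    {"claw": 51, "dx": 70, "dy": 0, "dz": 1, "twist": 0},
    {"claw": 51, "dx": 88, "dy": 0, "dz": 1, "twist": 0},
  ],
)

```text
time_s: 5.18
eef_pos: [0.5296, -0.0671, 0.1776]
orientation: [-0.357, 3.116, -0.002]
contact_force: [4.3, 0.5, 5.5]
gripper_width: 0.0509
gripper_force: 2.7
```

Run:
```python
from h import *
go(-101,-3,177)
p=np.load("bin.npy"); im=optics.camera("top"); h=cv2.cvtColor(im,cv2.COLOR_BGR2HSV)
m=cv2.inRange(h,(20,110,40),(35,255,255)); n,l,st,c=cv2.connectedComponentsWithStats(m)
for i in range(1,n):
    if st[i,4]>5: print(st[i],c[i].round(1),[w2b(p,onz("top",c[i],z)).round(0).tolist() for z in(.027,.08,.15)])
b=im[135:195,285:355]; s=optics.camera("side")[150:210,300:380]
cv2.imwrite("pics/t6.png",np.hstack([cv2.resize(x,(400,400),interpolation=cv2.INTER_CUBIC) for x in(b,s)]))
```

```text
shift [13.6  1.1  0.5] rot [-0.002  0.005  0.005] bin now [-87.4  -4.  177.6] z 0.1776 F [4.3 0.5 5.5] t 5.1833 w 0.0509 q6 -2.07
[303 154   9  15  84] [306.7 161.6] [[84.0, 40.0, 27.0], [79.0, 41.0, 80.0], [71.0, 43.0, 150.0]]
[359 189  17  17 142] [367.  196.9] [[-107.0, -160.0, 27.0], [-107.0, -153.0, 80.0], [-108.0, -145.0, 150.0]]
```

View pics/t6.png

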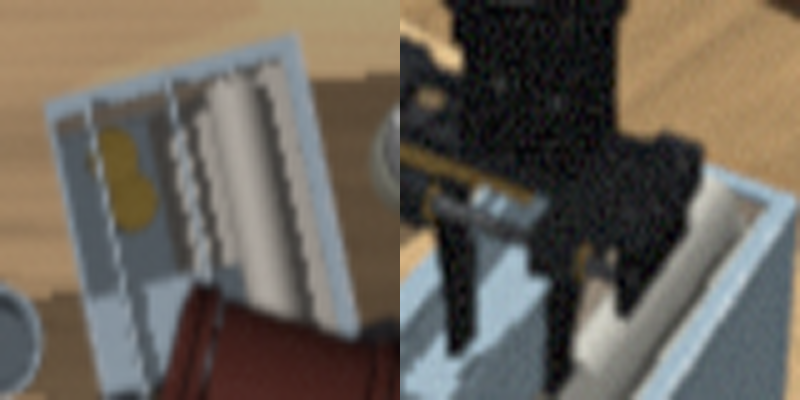

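In the top view the rattle lies flat on the bin floor, crop (125,180). Now I let go by lifting straight up.

Call:
apply_moves(
  steps=[
    {"claw": 51, "dx": 0, "dy": 0, "dz": -10, "twist": 0},
    {"claw": 51, "dx": 0, "dy": 0, "dz": -22, "twist": 0},
    {"claw": 51, "dx": 0, "dy": 0, "dz": -36, "twist": 0},
    {"claw": 51, "dx": 0, "dy": 0, "dz": -60, "twist": 0},
    {"claw": 51, "dx": 0, "dy": 0, "dz": -90, "twist": 0},
  ],
)

```text
time_s: 5.7
eef_pos: [0.5274, -0.0665, 0.2656]
orientation: [0.357, -3.118, -0.003]
contact_force: [0.2, -0.5, -0.4]
gripper_width: 0.0513
gripper_force: 0.0
```

Call:
apply_moves(
  steps=[
    {"claw": 51, "dx": 25, "dy": 0, "dz": -20, "twist": 0},
    {"claw": 51, "dx": 50, "dy": 0, "dz": -20, "twist": 0},
    {"claw": 51, "dx": 70, "dy": 0, "dz": -20, "twist": 0},
    {"claw": 51, "dx": 70, "dy": 0, "dz": -20, "twist": 0},
    {"claw": 51, "dx": 70, "dy": 0, "dz": -20, "twist": 0},
  ],
)

```text
time_s: 6.12
eef_pos: [0.4602, -0.0829, 0.287]
orientation: [-0.356, 3.12, -0.001]
contact_force: [1.1, 0.2, -1.0]
gripper_width: 0.0508
gripper_force: 0.0
```

Run:
```python
from h import *
go(-101,-3,177)
b=optics.camera("top")[130:225,265:390]; s=optics.camera("side")[135:230,265:390]
cv2.imwrite("pics/t7.png",np.hstack([cv2.resize(x,(400,304),interpolation=cv2.INTER_CUBIC) for x in(b,s)]))
```

```text
shift [-57.3   0.9 110.1] rot [-0.001  0.001  0.004] bin now [-158.5   -4.   287. ] z 0.287 F [ 1.1  0.2 -1. ] t 6.1167 w 0.0508 q6 -2.15
```

View pics/t7.png

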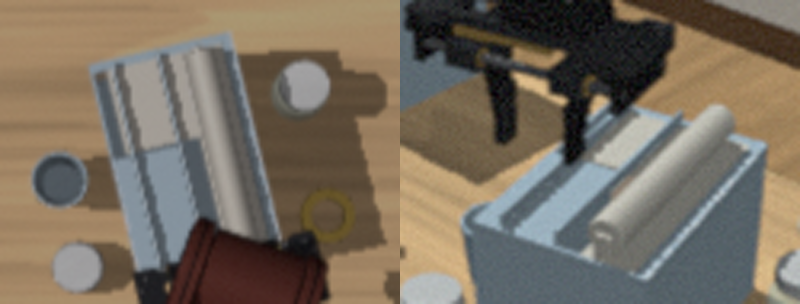

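The flap is shut, the rattle is inside, the bystanders haven't moved, and the arm is clear.

```bash
python3 -c "
from rig import manip
print(manip.hand_in())"
```

```text
the job is handed in; nothing more can be done
None
```

The rattle is on the wash bin's floor with the flap shut over it. The nearby bystanders look unmoved, and the job was handed in at about 6 s of the 35 s allowed.

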